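# Load the board carrier into the bench tester and press the contact plunger

### The arm

A 6-joint arm with a two-finger parallel gripper is mounted at the origin on the work surface. World frame = base frame: x ahead of the robot, y to its left, z up, the work surface at z = 0. Lengths are in mm, angles in rad, forces in N, time in s.
With the tool pointing down it reaches from about 300 to 950 mm from the base axis. Payload 3.1 kg.
Tool frame: the origin (TCP) lies between the finger pads; the fingertips stand 14 mm ahead of it and the grasp point (between the pads) lies 5 mm behind it (manip.tip_extent is the distance from the TCP to the fingertips, in mm); z points along the fingers, y is the line along which they close (so a half turn about z gives the same grasp; the last joint's range is limited). The gripper opens to 85 mm and grips with 20 to 120 N. Pads are 22 mm wide; open, the fingers measure 114 mm over their backs; the gripper's body (76 mm by 85 mm) begins 54 mm behind the grasp point. The pads swing forward as they close: fully open they stand 13 mm farther back than shut.
Start: joints at [-1.175, 0.308, 1.634, -0, 1.2, -0.07], TCP at [280.687, -558.433, 245.272] pointing down, gripper open.
Joint ranges: [-3.06, 3.06], [-0.79, 1.96], [0.05, 2.63], [-1.19, 4.34], [0.05, 2.64], [-2.94, 2.94]. Speed limits (rad/s): [2.79, 2.79, 3.14, 3.14, 3.14, 3.14].

### API

Orientations are given as [roll, pitch, yaw] about the fixed x, y, z axes, in that order (R = Rz(yaw) Ry(pitch) Rx(roll)).
In Python, from plant import manip gives the robot as it stands.
- The arm moves only by the tool carry_out, never from a script. Its argument "series" is a list of rows, each an object of numbers: "tx", "ty", "tz": the shift along the tool's x, y, z as a fraction of full scale; "wx", "wy", "wz": the turn, a rotation vector about the tool's x, y, z as a fraction of full scale; "jaw": the closure, from 0 (fully open) to 1 (shut). In form: [{"tx": .., "ty": .., "tz": .., "wx": .., "wy": .., "wz": .., "jaw": ..}, ...]. A call has exactly 5 rows; each row is the pose to reach, as a shift and turn from the pose commanded when the call began, along the tool's axes at that moment; what a row does not reach only later rows make up. Full scale, the value 1, is 75 cm for a shift and 1.5 rad for a turn. A row lasts 1/12 s, in which the tool goes at most 41.7 mm and 7.16 degrees, less where a joint would pass 70% of its speed; a pose out of reach is approached as far as the arm can. A call with a number of a shift or a turn outside -1 to 1 is refused whole. A call with a gripper value outside its range is refused whole. The fingers move at their own pace and stop on an object; the grip force is fixed at half the most. Time passes only in rows, so rows that repeat a pose let the fingers close, or fill a call up. It gives the time, the measured TCP pose, the force, the opening and the grip force at its end, in the units of the state.
- manip.get_obs(): the state, without advancing time (a new reading comes with each control period).
- manip.camera(name): name is "side" or "top"; returns a dict with "image" (384x512x3 uint8, red, green, blue), "range_z" (384x512 float32, mm along the optical axis (not along the pixel's ray), 0 where there is no reading), "camera_matrix" (3x3 intrinsics, pixels), "k1" (the pictures are not rectified: a ray, as slopes to the right and down, at radius r is drawn at 1 + k1 r^2 times it, then the intrinsics apply), "xyz" and "attitude" of the camera in the world. Camera axes: x right, y up, looking along -z (the intrinsics and any distortion apply to the point x, -y, -z); pixel columns grow to the right and rows downward; lengths in mm; the calibration is good to about 2 mm. A picture is of the moment at which its call begins.
- manip.finish_job(): hands the job in; it is judged then, once.
Trained networks look in a picture, given as the dict that the camera call returned (one of the last four; its "shot" number tells which), for a name from the list of things; names that differ only in an ending like _2 or _b are one class to them, and where a whole thing is asked for, a point or a joint stands for the part that bears it (a point fixed in the world has none). Each returns a list of dicts, best first, with "conf" (0 to 1); they miss things now and then, are a little off and sometimes report something else, mostly with a low value. They report only what shows in the picture. A call takes as long as a camera call. They do not tell look-alikes from the thing itself.
- manip.boxes_of(picture, label): "extent" ([left, top, right, bottom] in pixels, round what is visible of it).
The state is a dict: "t": time; "joints": joint angles; "dq": joint speeds; "joint_torque": joint torques, N m; "position": TCP position; "eef_rot": TCP orientation; "ft_force": force on the tool from outside, world axes, zero at the start; "wrist_torque": the same for the moment, N m; "width": opening from 0.0 (shut) to 1.0 (fully open); "gripper_force": force on a finger pad.
Only numpy, scipy, OpenCV 4.12 (cv2) and the standard library are available. Lean on these libraries where they do the work, as an engineer would, in place of code of your own. Each camera call takes 0.05 s, during which the arm holds its last target. There are 200 camera calls.

### The job

Slide the aluminium carrier tray, with the circuit board lying in it, into the slot of the bench tester until it has pressed back the sprung contact bar inside by about 4 mm (the bar's depth setting differs each time, so go by feel; never drive the bar to the end of its 8 mm travel, and do not ram the tray), and leave it there. Then press the red spring plunger on top of the tester down to its stop for a moment and let it come back up. Keep the board lying flat in the tray, and leave the solder spool, the jar and the screwdriver where they are.

Things in the scene. Friction and masses are not known exactly. Their poses are not given: they have to be found in the camera images.
- tester: Fixed bench board tester, cream and grey, 200 wide (y), 235 high; closed housing x 0 to 170, grey base (35 high) from x=-30. Origin on the table below the middle of the slot's mouth; x points straight into the slot, z up. The tray is pushed in along x; ramming it fails (over 45 N between tray and tester).
- mouth (a point): Middle of the slot's mouth on the slot floor, 35 above the table, tester x=0; axes as tester. Slot 123 wide (walls at y=+-61.5), 38 clear height; tray slides on the floor. The floor goes on as a sill to x=-30, with yellow lead-in flares, 24 high, whose inner faces open from y=+-61.5 at x=0 to +-77.5 at x=-28.
- head (a point): Lower front edge (middle) of the blue display head that overhangs the mouth: tester x -50 to 0, full width, 165 to 235 above the table. A gripper held upright at the grip of a tray in the slot strikes it; a tool tilted 40 to 45 degrees, its body leaning away from the tester (to -x), clears it.
- tray: Aluminium tray, 110 deep (x), 120 wide, 18 high, floor 4, about 220 g, board in it. Origin: centre of underside; x points to the leading edge (x=55) that enters first; its corners are chamfered 22 long, 8 deep. Blue front bar x -55 to -22. In the slot its origin is at y=0 (+-1.5), z=35 in the tester's frame; when home its front edge is 0 to 35 outside the mouth, the fin further out.
- tray_grip (a point): Pinch point on the tray's black grip fin: x=-91, y=0, 28 above the underside, in the tray's frame. The fin spans x -110 to -55, is 16 thick along the tray's y, and 6 to 44 above the underside. It can be pinched with the tool upright or tilted about the tray's y axis.
- board: Green circuit board, 64 x 88 x 3 with parts up to 12 high, loose, about 70 g, lying in the tray's pocket (73 x 104, centre at tray x=14). Origin at the centre of its underside, 4 above the tray's underside.
- plunger (a joint): Travel of the tester's red spring plunger, m: 0 up, 0.016 down at its stop (head on the housing). Spring about 3 N at the top, 10 N at the stop; comes back up by itself. It starts the test, so it is pressed only after the tray is home.
- plunger_top (a point): Centre of the top of the red plunger head (32 across, flat top 22 across), 265 above the table when up, at tester x=20, y=0. Moves with the head.
- spool: Bystander: steel solder spool, 52 across, 40 high, standing. Origin at the centre of its underside.
- jar: Bystander: amber flux jar, 48 across, 50 high. Origin at the centre of its underside.
- screwdriver: Bystander: yellow-handled screwdriver, 170 long, lying. Origin under it, handle to its -x.
- brake_ball (a point): Sprung steel ball (r 10) in the slot's +y wall at tester x=38, 45 above the table, standing 5 into the slot. The tray's chamfer pushes it aside (some 8 to 16 N of push), then it bears on the rail with 8 to 11 N and brakes the tray: sliding on takes a steady 5 to 12 N, and the tray stays where it is let go.
- contact (a joint): Travel in m of the sprung brass contact bar across the back of the slot: 0 untouched, 0.008 at its end. Its face stands 73 to 101 inside the mouth, different each time and not given. The tray's leading edge presses it: about 3 N at first touch, then 0.6 N more per mm, on top of the sliding force. Pressed over 2 mm is home; over 7.5 mm at any time bends the contacts and fails.
Mind the look-alikes: they are no part of the job. There is more than one size of the board; the one meant has the size given above.

How it is judged:
By the outcome, as a careful person would: the job done as asked, in the order asked, and still so for the second after the job is handed in, with the robot touching nothing.
It also fails if it takes over 72 s, if anything falls off the work surface, if the arm or the gripper's body presses on something with over 40 N, if the wrist force passes 120 N, or if a joint passes its speed limit or range.

## Working session

There is one attempt and no reset: what is moved stays moved. The work goes in short steps, Python scripts to look and compute and a tool call to move; the robot and the scene stay as the last step left them, time stands still between calls to the robot, and variables do not carry over. Pictures are saved under pics/ and viewed, at most 10 in all, crops included, and the job is handed in when it is done.

Besides the shell and the picture viewer there is one more tool, called after "Emit:" in YAML: its name, and indented under it one key for each argument. carry_out: Moves the arm, as the interface text tells. Its arguments: {"type":"object","properties":{"series":{"type":"array"}},"required":["series"]}

```bash
ls; mkdir -p pics
cat > h.py <<'E'
import numpy as np, cv2
from scipy.spatial.transform import Rotation as R
from plant import manip
def att(a):
    a=np.array(a,float)
    return a if a.shape==(3,3) else R.from_euler('xyz',a).as_matrix() if a.size==3 else R.from_quat(a).as_matrix()
def cloud(p):
    K=np.array(p["camera_matrix"]);h,w=p["range_z"].shape
    u,v=np.meshgrid(np.arange(w),np.arange(h))
    uv=np.stack([u,v],-1).reshape(-1,1,2).astype(np.float64)
    s=cv2.undistortPoints(uv,K,np.array([p["k1"],0,0,0.])).reshape(h,w,2)
    d=p["range_z"]
    c=np.stack([s[...,0]*d,-s[...,1]*d,-d],-1)
    W=c@att(p["attitude"]).T+np.array(p["xyz"]); W[d<=0]=np.nan
    return W
E
python3 - <<'E'
from h import *
import pickle
o=manip.get_obs();print(o)
for n in("top","side"):
    p=manip.camera(n);cv2.imwrite(f"pics/{n}0.png",p["image"][...,::-1])
    print(n,p["xyz"],p["attitude"],p["k1"],p["camera_matrix"],p["range_z"].min())
    W=cloud(p);np.save(n+"0.npy",W);np.save(n+"0i.npy",p["image"])
    for l in["tester","tray","tray_grip","board","plunger","spool","jar","screwdriver"]:
        for b in manip.boxes_of(p,l)[:3]:
            e=np.array(b["extent"]);c=((e[:2]+e[2:])/2).astype(int);print(l,round(b["conf"],2),e.round(),W[c[1],c[0]].round())
E
```

```text
pics
{'t': 0.0, 'joints': array([-1.17467855e+00,  3.08998747e-01,  1.63520360e+00,  4.28870662e-05,
        1.19971706e+00, -6.97056843e-02]), 'dq': array([ 0.00070041,  0.00193768, -0.00170094,  0.0002062 , -0.0022225 ,
        0.00089123]), 'joint_torque': array([ 4.03543208e-04, -4.15252697e+01, -2.76665336e+01,  6.40042413e-05,
        1.02490847e-02,  9.35893752e-06]), 'position': array([ 280.39736181, -557.67444112,  244.04283204]), 'eef_rot': array([-3.13927433e+00, -2.01891370e-04,  4.65807625e-01]), 'ft_force': array([-0.05055265, -0.40785812,  0.00933327]), 'wrist_torque': array([ 0.04393988,  0.04582668, -0.02101527]), 'gripper_force': 0.0, 'width': 0.9979912902217758}
top [ 430.92409824  -76.8317319  1220.99488482] [ 0.13328612  0.02725946 -1.55571442] -0.04579511727031572 [[397.01683746   0.         255.44074634]
 [  0.         397.01683746 192.20648799]
 [  0.           0.           1.        ]] 0.0
tester 0.66 [236. 165. 342. 262.] [ 511. -129.  238.]
tray 0.7 [168. 175. 224. 219.] [578. 141.  15.]
tray_grip 0.73 [166. 176. 222. 218.] [578. 150.  20.]
board 0.91 [138.
[... 456 characters left out ...]
[[438.75576864   0.         261.2989247 ]
 [  0.         438.75576864 193.46563296]
 [  0.           0.           1.        ]] 0.0
tester 0.76 [215. 117. 332. 251.] [582. -31. 233.]
tray 0.96 [281. 262. 354. 320.] [572. 130.  14.]
tray_grip 0.95 [281. 263. 354. 320.] [574. 131.  13.]
tray_grip 0.43 [220. 274. 261. 324.] [730.  48.  24.]
tray_grip 0.35 [213. 118. 329. 253.] [587. -31. 230.]
board 0.92 [258. 343. 335. 383.] [721. 236.   4.]
board 0.78 [284. 270. 326. 308.] [590. 105.   9.]
plunger 0.71 [272. 148. 279. 159.] [538. -82. 262.]
spool 0.5 [199. 150. 216. 169.] [ 541. -406.   38.]
jar 0.84 [340. 227. 360. 252.] [422.  75.  39.]
screwdriver 0.74 [219. 273. 264. 327.] [730.  52.  20.]
```

Run:
```python
import cv2
a=cv2.imread("pics/top0.png")[110:290,120:400];cv2.imwrite("pics/t1.png",cv2.resize(a,None,fx=2.85,fy=2.85,interpolation=2))
a=cv2.imread("pics/side0.png")[100:384,180:400];cv2.imwrite("pics/s1.png",cv2.resize(a,None,fx=2.1,fy=2.1,interpolation=2))
```

```text
(no output)
```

View pics/t1.png

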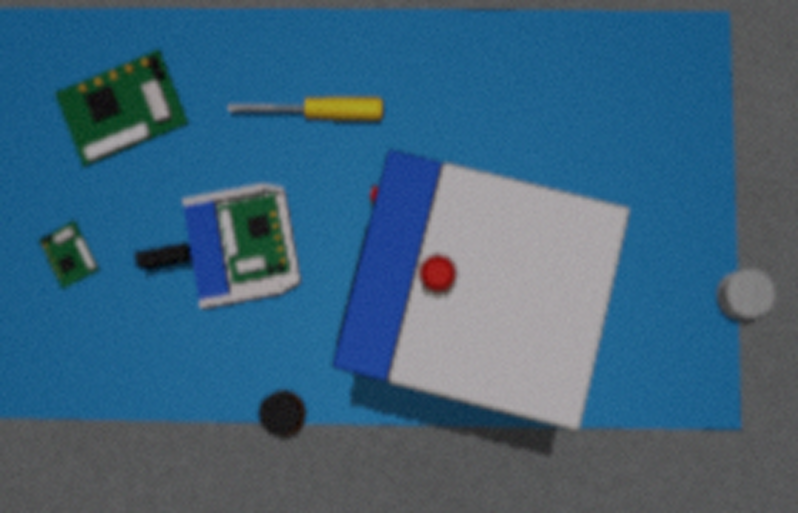

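View pics/s1.png

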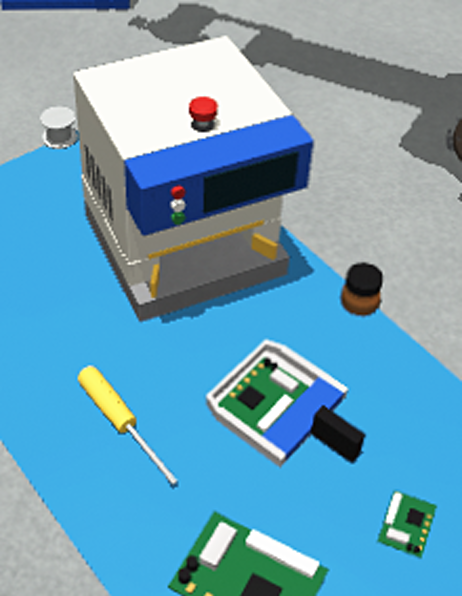

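The pictures show the tester with its slot facing world +y. The plunger is at top-view px (273,206), the tray with its board is at (195,197), and the fin is to its left at (177,200). The large and small loose boards are look-alikes. Next I'll fit the poses.

Run:
```python
from h import *
for n in("top","side"):
    W=np.load(n+"0.npy");I=np.load(n+"0i.npy").astype(int)
    hsv=cv2.cvtColor(I.astype(np.uint8),cv2.COLOR_RGB2HSV)
    x,y,z=W[...,0],W[...,1],W[...,2]
    def rect(m,t):
        P=W[m]; r=cv2.minAreaRect(P[:,:2].astype(np.float32)); print(n,t,m.sum(),np.round(r[0],1),np.round(r[1],1),round(r[2],2),'z',np.nanmedian(P[:,2]).round(1))
    reg=(x>380)&(x<700)&(y>-290)&(y<60)
    rect(reg&(z>228)&(z<243),"head+housing top")
    red=((hsv[...,0]<8)|(hsv[...,0]>172))&(hsv[...,1]>150)&reg&(z>250)
    P=W[red];print(n,"plunger",P.mean(0).round(1),np.median(P[:,2]).round(1),red.sum(),P.min(0).round(),P.max(0).round())
    tr=(x>490)&(x<660)&(y>60)&(y<260)
    rect(tr&(z>12)&(z<25),"tray rim");
    f=tr&(z>34)&(z<52);rect(f,"fin top")
    t=tr&(z>9)&(z<56); rect(t,"tray all")
    P=W[f];c=P[:,:2].mean(0);u,s,v=np.linalg.svd(P[:,:2]-c);print("fin c",c.round(1),"dir",v[0],np.degrees(np.arctan2(v[0][1],v[0][0])).round(1))
    T=tr&(z>7)&(z<56);print(n,'tray mean',W[T].mean(0).round(1))
    g=tr&(hsv[...,0]>45)&(hsv[...,0]<80)&(hsv[...,1]>100);rect(g,"board")
    rect((z>25)&(x>360)&(x<440)&(y>30)&(y<110),"jar")
    bl=(hsv[...,0]>108)&(hsv[...,0]<125)&(hsv[...,1]>150)&tr&(z>10);rect(bl,"bluebar")
```

```text
top head+housing top 6921 [ 517.9 -131.1] [222.2 200.4] 76.51 z 235.2
top plunger [526.7 -91.9 264.5] 264.3 103 [ 514. -104.  260.] [541. -80. 271.]
top tray rim 716 [575.3 140.9] [120.1 162.2] 11.23 z 17.6
top fin top 105 [564.  196.4] [16.2 55.7] 12.16 z 43.7
top tray all 1000 [567.1 141.8] [149.8 164.3] 2.79 z 17.4
fin c [563.9 195.7] dir [ 0.19321123 -0.98115719] -78.9
top tray mean [578.3 131.3  17.4]
top board 311 [588.8 103.6] [86.2 57.6] 12.39 z 7.6
top jar 184 [400.7  65.2] [40.3 41.4] 86.19 z 49.8
top bluebar 327 [569.8 175.9] [98.2 77.3] 11.08 z 18.1
side head+housing top 4952 [ 517.3 -129.9] [224.6 202.8] 76.46 z 234.1
side plunger [531.9 -86.2 260.8] 262.2 130 [ 515. -103.  251.] [544. -74. 267.]
side tray rim 1207 [576.5 144.4] [123.3 164. ] 9.51 z 16.9
side fin top 208 [565.2 197.4] [18.3 54.6] 12.86 z 42.6
side tray all 1719 [576.5 144.4] [123.3 164. ] 9.51 z 16.9
fin c [566.8 198.5] dir [-0.21704198  0.97616227] 102.5
side tray mean [581.4 139.5  17.8]
side board 457 [590.1 106. ] [92.5 60.8] 11.96 z 6.8
side jar 271 [403.3  68.1] [45.6 42.1] 61.82 z 47.7
side bluebar 531 [573.2 155.5] [102.5  34.2] 11.16 z 17.1
```

```bash
cat > plan.py <<'E'
from h import *
TO=np.array([531.8,-72.3]);TYAW=np.radians(-103.5)      # tester
RO=np.array([580.3,114.7]);RYAW=np.radians(-78.8)       # tray
def pose(o,yaw,xyz,tilt):   # grasp point xyz in frame (origin o, yaw) -> TCP pos, R
    d=np.array([np.cos(yaw),np.sin(yaw),0]);l=np.array([-d[1],d[0],0])
    t=np.radians(tilt);z=np.sin(t)*d+np.cos(t)*np.array([0,0,-1.]);y=l
    Rm=np.stack([np.cross(y,z),y,z],1)
    g=np.array([o[0],o[1],0])+xyz[0]*d+xyz[1]*l+np.array([0,0,xyz[2]])
    return g+5*z,Rm
def delta(P,Rm,o=None):
    o=o or manip.get_obs();C=R.from_euler('xyz',o['eef_rot']).as_matrix()
    t=C.T@(P-o['position']);w=R.from_matrix(C.T@Rm).as_rotvec()
    print('t',(t/750).round(4),'w',(w/1.5).round(4),'| mm',t.round(1),'deg',np.degrees(w).round(1),'target',P.round(1))
E
python3 - <<'E'
from plan import *
print([a for a in dir(manip) if a[0]!='_'])
delta(np.array([420,-350,420.]),pose(RO,RYAW,[-91,0,150],0)[1])
P,M=pose(RO,RYAW,[-91,0,28],42);print(P);delta(P+np.array([0,0,250]),pose(RO,RYAW,[0,0,0],0)[1])
E
```

```text
['PlanningError', 'boxes_of', 'camera', 'finish_job', 'get_obs', 'tip_extent']
t [ 0.2908 -0.1649 -0.2329] w [ 0.    -0.    -0.867] | mm [ 218.1 -123.7 -174.7] deg [  0.   -0.  -74.5] target [ 420. -350.  420.]
[563.27451479 200.68498355  24.28427587]
t [ 0.7912 -0.7351 -0.0386] w [ 0.    -0.    -0.867] | mm [ 593.4 -551.3  -29. ] deg [  0.   -0.  -74.5] target [563.3 200.7 274.3]
```

Emit:
carry_out:
  series:
    - {"tx": 0.29, "ty": -0.165, "tz": -0.233, "wx": 0, "wy": 0, "wz": -0.867, "jaw": 0}
    - {"tx": 0.29, "ty": -0.165, "tz": -0.233, "wx": 0, "wy": 0, "wz": -0.867, "jaw": 0}
    - {"tx": 0.29, "ty": -0.165, "tz": -0.233, "wx": 0, "wy": 0, "wz": -0.867, "jaw": 0}
    - {"tx": 0.29, "ty": -0.165, "tz": -0.233, "wx": 0, "wy": 0, "wz": -0.867, "jaw": 0}
    - {"tx": 0.29, "ty": -0.165, "tz": -0.233, "wx": 0, "wy": 0, "wz": -0.867, "jaw": 0}

```text
t: 1.32
position: [375.9, -414.9, 365.7]
eef_rot: [3.141, -0.0, 1.096]
ft_force: [0.7, -0.4, 0.3]
width: 1.001
gripper_force: 0.0
```

Run:
```python
from plan import *
M=pose(RO,RYAW,[0,0,0],0)[1]
delta(np.array([520,100,400.]),M)
```

```text
t [ 0.6985 -0.1427 -0.0457] w [ 1.000e-04  0.000e+00 -4.466e-01] | mm [ 523.9 -107.   -34.3] deg [  0.    0.  -38.4] target [520. 100. 400.]
```

Emit:
carry_out:
  series:
    - {"tx": 0.7, "ty": -0.143, "tz": -0.046, "wx": 0, "wy": 0, "wz": -0.447, "jaw": 0}
    - {"tx": 0.7, "ty": -0.143, "tz": -0.046, "wx": 0, "wy": 0, "wz": -0.447, "jaw": 0}
    - {"tx": 0.7, "ty": -0.143, "tz": -0.046, "wx": 0, "wy": 0, "wz": -0.447, "jaw": 0}
    - {"tx": 0.7, "ty": -0.143, "tz": -0.046, "wx": 0, "wy": 0, "wz": -0.447, "jaw": 0}
    - {"tx": 0.7, "ty": -0.143, "tz": -0.046, "wx": 0, "wy": 0, "wz": -0.447, "jaw": 0}

```text
t: 1.73
position: [432.6, -214.5, 378.4]
eef_rot: [3.141, 0.001, 1.721]
ft_force: [0.6, 0.2, -0.3]
width: 1.001
gripper_force: 0.0
```

Run:
```python
from plan import *
o=manip.get_obs();print(o['position'],o['eef_rot'],o['joints'])
P,M=pose(RO,RYAW,[-91,0,28],42)
a=-M[:,2]
print(P+a*150);delta(P+a*150,M)
```

```text
[ 432.6391009  -214.47464393  378.39008172] [3.14077036e+00 5.11945306e-04 1.72148559e+00] [-5.50524450e-01 -7.23540103e-02  1.79020300e+00  1.40879724e-04
  1.42278511e+00 -7.01234634e-01]
[543.7792924  299.14305123 135.75599969]
t [0.655  0.249  0.3234] w [-0.0104 -0.4883 -0.0287] | mm [491.2 186.8 242.5] deg [ -0.9 -42.   -2.5] target [543.8 299.1 135.8]
```

Emit:
carry_out:
  series:
    - {"tx": 0.55, "ty": 0.1, "tz": 0.05, "wx": 0, "wy": -0.488, "wz": -0.029, "jaw": 0}
    - {"tx": 0.55, "ty": 0.1, "tz": 0.05, "wx": 0, "wy": -0.488, "wz": -0.029, "jaw": 0}
    - {"tx": 0.55, "ty": 0.1, "tz": 0.05, "wx": 0, "wy": -0.488, "wz": -0.029, "jaw": 0}
    - {"tx": 0.55, "ty": 0.1, "tz": 0.05, "wx": 0, "wy": -0.488, "wz": -0.029, "jaw": 0}
    - {"tx": 0.55, "ty": 0.1, "tz": 0.05, "wx": 0, "wy": -0.488, "wz": -0.029, "jaw": 0}

```text
t: 2.15
position: [439.5, -20.7, 362.1]
eef_rot: [-3.135, 0.588, 1.752]
ft_force: [1.6, -0.0, -0.1]
width: 1.0
gripper_force: 0.0
```

Run:
```python
from plan import *
o=manip.get_obs();print(o['position'],o['eef_rot'],o['joints'])
P,M=pose(RO,RYAW,[-91,0,28],42)
a=-M[:,2]
delta(P+a*150,M)
```

```text
[439.45979581 -20.65479503 362.14704471] [-3.13481816  0.58823618  1.75168825] [ 0.23967007 -0.13118387  1.97598036 -0.59860188  1.38247613  0.20211582]
t [0.4956 0.2137 0.0308] w [-0.0105 -0.0966 -0.0074] | mm [371.7 160.3  23.1] deg [-0.9 -8.3 -0.6] target [543.8 299.1 135.8]
```

Emit:
carry_out:
  series:
    - {"tx": 0.496, "ty": 0.214, "tz": 0.03, "wx": -0.01, "wy": -0.097, "wz": -0.007, "jaw": 0}
    - {"tx": 0.496, "ty": 0.214, "tz": 0.03, "wx": -0.01, "wy": -0.097, "wz": -0.007, "jaw": 0}
    - {"tx": 0.496, "ty": 0.214, "tz": 0.03, "wx": -0.01, "wy": -0.097, "wz": -0.007, "jaw": 0}
    - {"tx": 0.496, "ty": 0.214, "tz": 0.03, "wx": -0.01, "wy": -0.097, "wz": -0.007, "jaw": 0}
    - {"tx": 0.496, "ty": 0.214, "tz": 0.03, "wx": -0.01, "wy": -0.097, "wz": -0.007, "jaw": 0}

```text
t: 2.57
position: [492.0, 145.2, 242.8]
eef_rot: [-3.131, 0.728, 1.773]
ft_force: [0.6, -0.2, 0.9]
width: 1.0
gripper_force: 0.0
```

Run:
```python
from plan import *
o=manip.get_obs();print(o['position'],o['eef_rot'],o['joints'])
P,M=pose(RO,RYAW,[-91,0,28],42)
a=-M[:,2]
delta(P+a*120,M)
```

```text
[491.96419304 145.20077805 242.84126841] [-3.13117951  0.7275155   1.77338171] [ 0.57063068  0.29139705  1.82998012 -0.67740203  1.39130531  0.626532  ]
t [0.2345 0.109  0.021 ] w [-0.0038 -0.0037  0.0035] | mm [175.9  81.8  15.8] deg [-0.3 -0.3  0.3] target [547.7 279.5 113.5]
```

Emit:
carry_out:
  series:
    - {"tx": 0.235, "ty": 0.109, "tz": 0.021, "wx": -0.004, "wy": -0.004, "wz": 0.0035, "jaw": 0.3}
    - {"tx": 0.235, "ty": 0.109, "tz": 0.021, "wx": -0.004, "wy": -0.004, "wz": 0.0035, "jaw": 0.3}
    - {"tx": 0.235, "ty": 0.109, "tz": 0.021, "wx": -0.004, "wy": -0.004, "wz": 0.0035, "jaw": 0.3}
    - {"tx": 0.235, "ty": 0.109, "tz": 0.021, "wx": -0.004, "wy": -0.004, "wz": 0.0035, "jaw": 0.3}
    - {"tx": 0.235, "ty": 0.109, "tz": 0.021, "wx": -0.004, "wy": -0.004, "wz": 0.0035, "jaw": 0.3}

```text
t: 2.98
position: [547.9, 279.4, 111.1]
eef_rot: [-3.14, 0.733, 1.767]
ft_force: [0.5, -0.0, 0.5]
width: 0.699
gripper_force: 0.0
```

Run:
```python
from plan import *
o=manip.get_obs();print(o['position'],o['eef_rot'],o['joints'],o['width'])
P,M=pose(RO,RYAW,[-91,0,28],42)
delta(P,M)
p=manip.camera("top");cv2.imwrite("pics/a.png",cv2.resize(p["image"][120:280,120:320,::-1],None,fx=3,fy=3))
p=manip.camera("side");cv2.imwrite("pics/b.png",cv2.resize(p["image"][180:384,220:400,::-1],None,fx=3,fy=3))
a=cv2.imread("pics/a.png");b=cv2.imread("pics/b.png");h=480
cv2.imwrite("pics/ab.png",cv2.resize(np.hstack([a,cv2.resize(b,(423,480))]),(780,366)))
```

```text
[547.85333171 279.42209882 111.11388264] [-3.1396628   0.73277948  1.76743649] [ 0.6924251   0.68220009  1.54906792 -0.64352007  1.36599709  0.78151466] 0.6991827431256592
t [-0.0021 -0.      0.1576] w [-0.0008 -0.0002  0.0006] | mm [ -1.6  -0.  118.2] deg [-0.1 -0.   0. ] target [563.3 200.7  24.3]
```

View pics/ab.png

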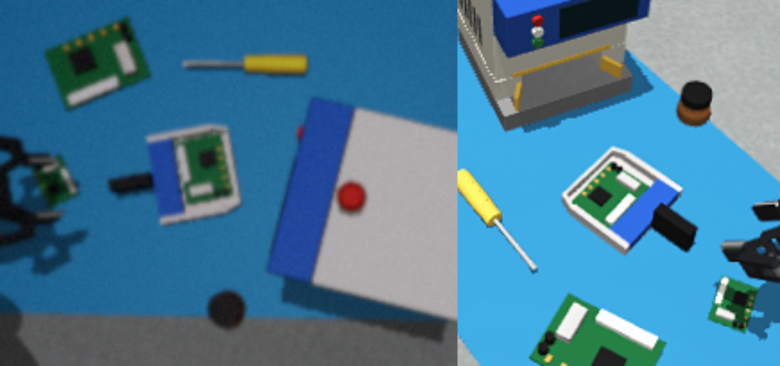

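Picture: fin (left half, ~(130,183)) lies midway between the open fingers ((45,160) and (45,216)), aligned. Move in.

Emit:
carry_out:
  series:
    - {"tx": -0.001, "ty": 0, "tz": 0.04, "wx": 0, "wy": 0, "wz": 0, "jaw": 0.3}
    - {"tx": -0.001, "ty": 0, "tz": 0.08, "wx": 0, "wy": 0, "wz": 0, "jaw": 0.3}
    - {"tx": -0.002, "ty": 0, "tz": 0.12, "wx": 0, "wy": 0, "wz": 0, "jaw": 0.3}
    - {"tx": -0.002, "ty": 0, "tz": 0.145, "wx": 0, "wy": 0, "wz": 0, "jaw": 0.3}
    - {"tx": -0.002, "ty": 0, "tz": 0.156, "wx": 0, "wy": 0, "wz": 0, "jaw": 0.3}

```text
t: 3.5
position: [561.7, 195.9, 27.4]
eef_rot: [-3.137, 0.736, 1.765]
ft_force: [-1.1, -0.8, -0.4]
width: 0.7
gripper_force: 0.0
```

Emit:
carry_out:
  series:
    - {"tx": 0, "ty": 0, "tz": 0, "wx": 0, "wy": 0, "wz": 0, "jaw": 0.5}
    - {"tx": 0, "ty": 0, "tz": 0, "wx": 0, "wy": 0, "wz": 0, "jaw": 0.7}
    - {"tx": 0, "ty": 0, "tz": 0, "wx": 0, "wy": 0, "wz": 0, "jaw": 0.8}
    - {"tx": 0, "ty": 0, "tz": 0, "wx": 0, "wy": 0, "wz": 0, "jaw": 0.9}
    - {"tx": 0, "ty": 0, "tz": 0, "wx": 0, "wy": 0, "wz": 0, "jaw": 1}

```text
t: 3.92
position: [564.4, 200.8, 30.5]
eef_rot: [3.137, 0.733, 1.763]
ft_force: [0.1, 1.6, 3.9]
width: 0.176
gripper_force: 59.7
```

Run:
```python
from plan import *
o=manip.get_obs();print(o['position'],o['eef_rot'],o['width'],o['gripper_force'],o['ft_force'])
P,M=pose(RO,RYAW,[-91,0,28],42)
delta(P,M)
```

```text
[564.42366573 200.81324186  30.47925744] [3.13706333 0.73294786 1.76317874] 0.17645149630955323 59.71232235431671 [0.05811521 1.597067   3.88884327]
t [ 0.0056 -0.0016  0.006 ] w [ 0.0016 -0.0001 -0.0015] | mm [ 4.2 -1.2  4.5] deg [ 0.1 -0.  -0.1] target [563.3 200.7  24.3]
```

Emit:
carry_out:
  series:
    - {"tx": 0.0075, "ty": 0, "tz": -0.0085, "wx": 0, "wy": 0, "wz": 0, "jaw": 1}
    - {"tx": 0.018, "ty": 0, "tz": -0.02, "wx": 0, "wy": 0, "wz": 0, "jaw": 1}
    - {"tx": 0.0335, "ty": 0, "tz": -0.037, "wx": 0, "wy": 0, "wz": 0, "jaw": 1}
    - {"tx": 0.0456, "ty": 0, "tz": -0.0505, "wx": 0, "wy": 0, "wz": 0, "jaw": 1}
    - {"tx": 0.0535, "ty": 0, "tz": -0.0595, "wx": 0, "wy": 0, "wz": 0, "jaw": 1}

```text
t: 4.33
position: [551.1, 261.0, 34.4]
eef_rot: [3.141, 0.731, 1.766]
ft_force: [-0.0, 0.7, -3.1]
width: 0.177
gripper_force: 59.0
```

Run:
```python
from plan import *
o=manip.get_obs();print(o['position'],o['eef_rot'],o['width'],o['gripper_force'],o['ft_force'])
P,M=pose(TO,TYAW,[-201,0,100],42)
delta(P,M)
```

```text
[551.11339547 261.04314369  34.42223165] [3.14069755 0.73149561 1.76623754] 0.17683305177973543 59.00790989398956 [-0.00507962  0.70730025 -3.09604411]
t [-0.1977 -0.0015  0.0666] w [ 0.1927 -0.0011  0.2137] | mm [-148.2   -1.1   49.9] deg [16.6 -0.1 18.4] target [577.9 119.9  96.3]
```

Emit:
carry_out:
  series:
    - {"tx": -0.0075, "ty": 0, "tz": -0.0085, "wx": 0, "wy": 0, "wz": 0, "jaw": 1}
    - {"tx": -0.018, "ty": 0, "tz": -0.02, "wx": 0, "wy": 0, "wz": 0, "jaw": 1}
    - {"tx": -0.0335, "ty": 0, "tz": -0.037, "wx": 0, "wy": 0, "wz": 0, "jaw": 1}
    - {"tx": -0.0456, "ty": 0, "tz": -0.0505, "wx": 0, "wy": 0, "wz": 0, "jaw": 1}
    - {"tx": -0.0535, "ty": 0, "tz": -0.0595, "wx": 0, "wy": 0, "wz": 0, "jaw": 1}

```text
t: 4.75
position: [552.6, 257.9, 97.6]
eef_rot: [3.138, 0.733, 1.762]
ft_force: [0.6, 0.2, -2.3]
width: 0.177
gripper_force: 59.0
```

Run:
```python
from plan import *
o=manip.get_obs();print(o['position'],o['eef_rot'],o['width'],o['gripper_force'],o['ft_force'])
P,M=pose(TO,TYAW,[-201,0,100],42)
delta(P,M)
p=manip.camera("top");cv2.imwrite("pics/a.png",cv2.resize(p["image"][120:280,100:320,::-1],None,fx=3,fy=3))
p=manip.camera("side");cv2.imwrite("pics/b.png",cv2.resize(p["image"][180:384,220:400,::-1],None,fx=3,fy=3))
a=cv2.imread("pics/a.png");b=cv2.imread("pics/b.png")
cv2.imwrite("pics/ab2.png",cv2.resize(np.hstack([a,cv2.resize(b,(423,480))]),(790,350)))
```

```text
[552.61237214 257.8683679   97.59953853] [3.13807336 0.73327396 1.76192498] 0.17681400174822448 58.980780243873596 [ 0.60552338  0.20588534 -2.25301194]
t [-0.1378 -0.0022  0.1265] w [ 1.927e-01 -2.000e-04  2.114e-01] | mm [-103.3   -1.7   94.9] deg [16.6 -0.  18.2] target [577.9 119.9  96.3]
```

View pics/ab2.png

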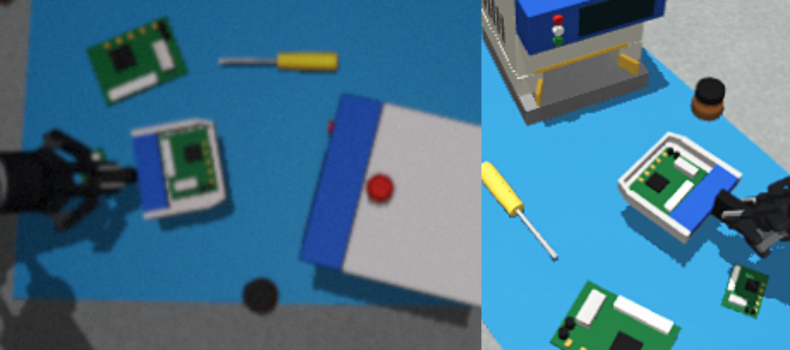

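Picture: tray lifted level, board lying in its pocket (left (190,170)), everything else in place. Carry it toward the mouth.

Emit:
carry_out:
  series:
    - {"tx": -0.008, "ty": 0, "tz": 0.007, "wx": 0.012, "wy": 0, "wz": 0.013, "jaw": 1}
    - {"tx": -0.023, "ty": 0, "tz": 0.021, "wx": 0.035, "wy": 0, "wz": 0.039, "jaw": 1}
    - {"tx": -0.041, "ty": 0, "tz": 0.038, "wx": 0.063, "wy": 0, "wz": 0.07, "jaw": 1}
    - {"tx": -0.06, "ty": 0, "tz": 0.055, "wx": 0.09, "wy": 0, "wz": 0.1, "jaw": 1}
    - {"tx": -0.078, "ty": -0.001, "tz": 0.072, "wx": 0.115, "wy": 0, "wz": 0.127, "jaw": 1}

```text
t: 5.27
position: [565.9, 177.9, 92.9]
eef_rot: [-3.139, 0.735, 1.505]
ft_force: [0.6, -0.0, -2.8]
width: 0.178
gripper_force: 59.0
```

Run:
```python
from plan import *
P,M=pose(TO,TYAW,[-201,0,100],42)
delta(P,M)
```

```text
t [-0.0595  0.0212  0.0476] w [0.0743 0.0012 0.0843] | mm [-44.6  15.9  35.7] deg [6.4 0.1 7.2] target [577.9 119.9  96.3]
```

Emit:
carry_out:
  series:
    - {"tx": -0.018, "ty": 0.006, "tz": 0.014, "wx": 0.022, "wy": 0, "wz": 0.025, "jaw": 1}
    - {"tx": -0.034, "ty": 0.012, "tz": 0.028, "wx": 0.042, "wy": 0.001, "wz": 0.048, "jaw": 1}
    - {"tx": -0.048, "ty": 0.017, "tz": 0.039, "wx": 0.06, "wy": 0.001, "wz": 0.068, "jaw": 1}
    - {"tx": -0.0565, "ty": 0.02, "tz": 0.0455, "wx": 0.07, "wy": 0.001, "wz": 0.08, "jaw": 1}
    - {"tx": -0.0595, "ty": 0.021, "tz": 0.0476, "wx": 0.074, "wy": 0.001, "wz": 0.084, "jaw": 1}

```text
t: 5.68
position: [578.3, 119.3, 96.5]
eef_rot: [3.141, 0.733, 1.336]
ft_force: [-0.3, 0.1, -2.2]
width: 0.18
gripper_force: 58.9
```

Run:
```python
from plan import *
o=manip.get_obs();print(o['position'],o['eef_rot'],o['ft_force'])
d=np.array([np.cos(TYAW),np.sin(TYAW)]);l=np.array([-d[1],d[0]])
for n in("top","side"):
    p=manip.camera(n);W=cloud(p);np.save(n+"1.npy",W);np.save(n+"1i.npy",p["image"])
    q=np.stack([(W[...,:2]-TO)@d,(W[...,:2]-TO)@l,W[...,2]],-1)
    hsv=cv2.cvtColor(p["image"],cv2.COLOR_RGB2HSV)
    # tray: above table, in front of tester
    m=(q[...,0]>-185)&(q[...,0]<-52)&(abs(q[...,1])<90)&(q[...,2]>58)&(q[...,2]<100)
    P=q[m]; print(n,m.sum(),'min',P.min(0).round(1),'max',P.max(0).round(1))
    r=cv2.minAreaRect(P[:,:2].astype(np.float32));print(np.round(r[0],1),np.round(r[1],1),round(r[2],2))
    for x0 in range(-170,-50,20):
        s=P[(P[:,0]>x0)&(P[:,0]<x0+20)]
        if len(s)>5: print(x0,'y',np.percentile(s[:,1],[1,99]).round(1),'ztop',np.percentile(s[:,2],[50,90]).round(1))
    h=m&(hsv[...,0]>108)&(hsv[...,0]<125)&(hsv[...,1]>150);B=q[h];r=cv2.minAreaRect(B[:,:2].astype(np.float32));print('blue',np.round(r[0],1),np.round(r[1],1),round(r[2],2),np.polyfit(B[:,0],B[:,2],1))
    y=(hsv[...,0]>18)&(hsv[...,0]<32)&(hsv[...,1]>130)&(abs(q[...,0])<60)&(abs(q[...,1])<100)&(q[...,2]<120)
    if y.sum(): print('yellow',y.sum(),q[y].min(0).round(1),q[y].max(0).round(1))
```

```text
[578.3397438  119.26514219  96.5163575 ] [3.14135903 0.733468   1.3358051 ] [-0.33878005  0.0697766  -2.18690393]
top 1472 min [-184.5  -60.1   64.7] max [-61.1  60.2  99.8]
[-1.228e+02  1.000e-01] [120.4 123.3] 89.91
-170 y [-59.3  58.1] ztop [84.3 86.8]
-150 y [-58.6  58.9] ztop [83.5 86.7]
-130 y [-59.2  58.5] ztop [74.9 83.4]
-110 y [-59.1  58.4] ztop [73.9 83.6]
-90 y [-58.5  58.5] ztop [74.  82.7]
-70 y [-55.5  54.5] ztop [72.7 82.5]
blue [-149.     0.7] [98.3 32.9] 89.34 [-8.95259186e-03  8.28925091e+01]
side 2040 min [-180.8  -61.4   63.4] max [-55.4  60.7  99.4]
[-118.1   -0.3] [125.3 122.2] 0.18
-170 y [-56.9  60. ] ztop [82.  84.4]
-150 y [-58.9  60. ] ztop [82.9 84.7]
-130 y [-59.1  60.2] ztop [76.1 82.6]
-110 y [-59.1  59.9] ztop [73.3 82.6]
-90 y [-58.7  59.8] ztop [73.1 82.1]
-70 y [-53.4  52.5] ztop [75.6 83.3]
blue [-149.     0.8] [ 40.5 102. ] 0.56 [8.31647659e-02 9.48838217e+01]
yellow 257 [-29.6 -82.   33.3] [ 1.9 81.  82. ]
```

Tray is centred (y≈0, yaw≈0°, underside ≈66, leading edge ≈ -56). Forward 40, down 27.

Emit:
carry_out:
  series:
    - {"tx": -0.0025, "ty": 0, "tz": 0.01, "wx": 0, "wy": 0, "wz": 0, "jaw": 1}
    - {"tx": -0.006, "ty": 0, "tz": 0.025, "wx": 0, "wy": 0, "wz": 0, "jaw": 1}
    - {"tx": -0.01, "ty": 0, "tz": 0.041, "wx": 0, "wy": 0, "wz": 0, "jaw": 1}
    - {"tx": -0.0135, "ty": 0, "tz": 0.054, "wx": 0, "wy": 0, "wz": 0, "jaw": 1}
    - {"tx": -0.0155, "ty": 0, "tz": 0.0625, "wx": 0, "wy": 0, "wz": 0, "jaw": 1}

```text
t: 6.2
position: [567.6, 81.3, 68.8]
eef_rot: [-3.14, 0.734, 1.341]
ft_force: [-0.2, -0.3, -3.4]
width: 0.183
gripper_force: 58.9
```

```bash
cat > st.py <<'E'
from plan import *
d=np.array([np.cos(TYAW),np.sin(TYAW)]);l=np.array([-d[1],d[0]])
o=manip.get_obs();C=R.from_euler('xyz',o['eef_rot']).as_matrix()
g=o['position']-5*C[:,2]; f=o['ft_force']
print('grasp tester',((g[:2]-TO)@d).round(2),((g[:2]-TO)@l).round(2),g[2].round(2),'F fwd/lat/z',(f[:2]@d).round(2),(f[:2]@l).round(2),f[2].round(2),'tau',o['wrist_torque'].round(2),'rot',o['eef_rot'].round(3),o['gripper_force'].round(1),'t',o['t'])
E
python3 st.py
```

```text
Traceback (most recent call last):
  File "st.py", line 5, in <module>
    print('grasp tester',((g[:2]-TO)@d).round(2),((g[:2]-TO)@l).round(2),g[2].round(2),'F fwd/lat/z',(f[:2]@d).round(2),(f[:2]@l).round(2),f[2].round(2),'tau',o['wrist_torque'].round(2),'rot',o['eef_rot'].round(3),o['gripper_force'].round(1),'t',o['t'])
                                                                                                                                                                                                                      ^^^^^^^^^^^^^^^^^^^^^^^^
AttributeError: 'float' object has no attribute 'round'
```

Emit:
carry_out:
  series:
    - {"tx": 0.0005, "ty": 0, "tz": 0.0006, "wx": 0, "wy": 0, "wz": 0, "jaw": 1}
    - {"tx": 0.001, "ty": 0, "tz": 0.0012, "wx": 0, "wy": 0, "wz": 0, "jaw": 1}
    - {"tx": 0.0018, "ty": 0, "tz": 0.002, "wx": 0, "wy": 0, "wz": 0, "jaw": 1}
    - {"tx": 0.0024, "ty": 0, "tz": 0.0027, "wx": 0, "wy": 0, "wz": 0, "jaw": 1}
    - {"tx": 0.0027, "ty": 0, "tz": 0.003, "wx": 0, "wy": 0, "wz": 0, "jaw": 1}

```text
t: 6.62
position: [569.7, 83.2, 67.4]
eef_rot: [3.139, 0.732, 1.338]
ft_force: [-0.4, -0.1, -3.8]
width: 0.176
gripper_force: 58.9
```

```bash
sed -i "s/o\['gripper_force'\].round(1)/round(float(o['gripper_force']),1)/" st.py; python3 st.py
```

```text
grasp tester -163.42 0.57 71.13 F fwd/lat/z 0.16 -0.32 -3.84 tau [ 0.81 -0.16 -0.  ] rot [3.139 0.732 1.338] 58.9 t 6.6167
```

Emit:
carry_out:
  series:
    - {"tx": 0.0004, "ty": 0, "tz": 0.0004, "wx": 0, "wy": 0, "wz": 0, "jaw": 1}
    - {"tx": 0.0008, "ty": 0, "tz": 0.0008, "wx": 0, "wy": 0, "wz": 0, "jaw": 1}
    - {"tx": 0.0012, "ty": 0, "tz": 0.0013, "wx": 0, "wy": 0, "wz": 0, "jaw": 1}
    - {"tx": 0.0015, "ty": 0, "tz": 0.0016, "wx": 0, "wy": 0, "wz": 0, "jaw": 1}
    - {"tx": 0.0018, "ty": 0, "tz": 0.002, "wx": 0, "wy": 0, "wz": 0, "jaw": 1}

```text
t: 7.03
position: [569.5, 82.9, 65.5]
eef_rot: [3.139, 0.732, 1.338]
ft_force: [-0.5, 1.6, -0.9]
width: 0.178
gripper_force: 59.2
```

```bash
python3 st.py
```

```text
grasp tester -163.02 0.37 69.21 F fwd/lat/z -1.41 -0.89 -0.91 tau [ 0.54 -0.08 -0.08] rot [3.139 0.732 1.338] 59.2 t 7.0333
```

Emit:
carry_out:
  series:
    - {"tx": -0.004, "ty": 0, "tz": 0.0036, "wx": 0, "wy": 0, "wz": 0, "jaw": 1}
    - {"tx": -0.008, "ty": 0, "tz": 0.0072, "wx": 0, "wy": 0, "wz": 0, "jaw": 1}
    - {"tx": -0.012, "ty": 0, "tz": 0.0108, "wx": 0, "wy": 0, "wz": 0, "jaw": 1}
    - {"tx": -0.016, "ty": 0, "tz": 0.0144, "wx": 0, "wy": 0, "wz": 0, "jaw": 1}
    - {"tx": -0.02, "ty": 0, "tz": 0.018, "wx": 0, "wy": 0, "wz": 0, "jaw": 1}

```text
t: 7.45
position: [564.7, 62.6, 65.4]
eef_rot: [3.139, 0.732, 1.338]
ft_force: [0.5, 2.8, 0.2]
width: 0.178
gripper_force: 59.4
```

```bash
python3 st.py
```

```text
grasp tester -142.22 0.51 69.17 F fwd/lat/z -2.83 -0.15 0.16 tau [ 0.5  -0.13  0.02] rot [3.139 0.732 1.338] 59.4 t 7.45
```

Emit:
carry_out:
  series:
    - {"tx": -0.004, "ty": 0, "tz": 0.0036, "wx": 0, "wy": 0, "wz": 0, "jaw": 1}
    - {"tx": -0.008, "ty": 0, "tz": 0.0072, "wx": 0, "wy": 0, "wz": 0, "jaw": 1}
    - {"tx": -0.012, "ty": 0, "tz": 0.0108, "wx": 0, "wy": 0, "wz": 0, "jaw": 1}
    - {"tx": -0.016, "ty": 0, "tz": 0.0144, "wx": 0, "wy": 0, "wz": 0, "jaw": 1}
    - {"tx": -0.02, "ty": 0, "tz": 0.018, "wx": 0, "wy": 0, "wz": 0, "jaw": 1}

```text
t: 7.87
position: [560.2, 43.2, 65.4]
eef_rot: [3.139, 0.732, 1.338]
ft_force: [-0.1, 3.1, 1.1]
width: 0.177
gripper_force: 59.5
```

```bash
python3 st.py
```

```text
grasp tester -122.25 0.62 69.13 F fwd/lat/z -2.95 -0.79 1.09 tau [ 0.43 -0.11  0.02] rot [3.139 0.732 1.338] 59.5 t 7.8667
```

Emit:
carry_out:
  series:
    - {"tx": -0.003, "ty": 0, "tz": 0.0027, "wx": 0, "wy": 0, "wz": 0, "jaw": 1}
    - {"tx": -0.006, "ty": 0, "tz": 0.0054, "wx": 0, "wy": 0, "wz": 0, "jaw": 1}
    - {"tx": -0.009, "ty": 0, "tz": 0.0081, "wx": 0, "wy": 0, "wz": 0, "jaw": 1}
    - {"tx": -0.012, "ty": 0, "tz": 0.0108, "wx": 0, "wy": 0, "wz": 0, "jaw": 1}
    - {"tx": -0.015, "ty": 0, "tz": 0.0135, "wx": 0, "wy": 0, "wz": 0, "jaw": 1}

```text
t: 8.28
position: [556.8, 28.7, 65.4]
eef_rot: [3.139, 0.732, 1.339]
ft_force: [0.8, 4.0, 3.0]
width: 0.179
gripper_force: 59.7
```

```bash
python3 st.py
```

```text
grasp tester -107.34 0.72 69.12 F fwd/lat/z -4.09 -0.13 3.01 tau [ 0.37 -0.08 -0.01] rot [3.139 0.732 1.339] 59.7 t 8.2833
```

Emit:
carry_out:
  series:
    - {"tx": -0.002, "ty": 0, "tz": 0.0018, "wx": 0, "wy": 0, "wz": 0, "jaw": 1}
    - {"tx": -0.004, "ty": 0, "tz": 0.0036, "wx": 0, "wy": 0, "wz": 0, "jaw": 1}
    - {"tx": -0.006, "ty": 0, "tz": 0.0054, "wx": 0, "wy": 0, "wz": 0, "jaw": 1}
    - {"tx": -0.008, "ty": 0, "tz": 0.0072, "wx": 0, "wy": 0, "wz": 0, "jaw": 1}
    - {"tx": -0.01, "ty": 0, "tz": 0.009, "wx": 0, "wy": 0, "wz": 0, "jaw": 1}

```text
t: 8.7
position: [554.5, 19.1, 65.4]
eef_rot: [3.139, 0.732, 1.338]
ft_force: [0.4, 8.0, 6.7]
width: 0.178
gripper_force: 60.5
```

```bash
python3 st.py
```

```text
grasp tester -97.47 0.75 69.08 F fwd/lat/z -7.9 -1.46 6.7 tau [ 0.53  0.06 -0.09] rot [3.139 0.732 1.338] 60.5 t 8.7
```

Emit:
carry_out:
  series:
    - {"tx": -0.0024, "ty": 0, "tz": 0.0014, "wx": 0, "wy": 0, "wz": 0, "jaw": 1}
    - {"tx": -0.0044, "ty": 0, "tz": 0.0032, "wx": 0, "wy": 0, "wz": 0, "jaw": 1}
    - {"tx": -0.0064, "ty": 0, "tz": 0.005, "wx": 0, "wy": 0, "wz": 0, "jaw": 1}
    - {"tx": -0.0084, "ty": 0, "tz": 0.0067, "wx": 0, "wy": 0, "wz": 0, "jaw": 1}
    - {"tx": -0.0104, "ty": 0, "tz": 0.0085, "wx": 0, "wy": 0, "wz": 0, "jaw": 1}

```text
t: 9.12
position: [551.6, 13.0, 65.5]
eef_rot: [3.14, 0.725, 1.336]
ft_force: [-2.3, 20.4, 7.5]
width: 0.176
gripper_force: 61.8
```

```bash
python3 st.py
```

```text
grasp tester -90.93 -0.63 69.2 F fwd/lat/z -19.31 -7.05 7.5 tau [ 1.28  0.57 -0.91] rot [3.14  0.725 1.336] 61.8 t 9.1167
```

Emit:
carry_out:
  series:
    - {"tx": -0.0006, "ty": -0.0008, "tz": -0.0006, "wx": 0, "wy": 0, "wz": 0, "jaw": 1}
    - {"tx": -0.0012, "ty": -0.0015, "tz": 0, "wx": 0, "wy": 0, "wz": 0, "jaw": 1}
    - {"tx": -0.002, "ty": -0.0015, "tz": 0.0007, "wx": 0, "wy": 0, "wz": 0, "jaw": 1}
    - {"tx": -0.0027, "ty": -0.0015, "tz": 0.0014, "wx": 0, "wy": 0, "wz": 0, "jaw": 1}
    - {"tx": -0.0035, "ty": -0.0015, "tz": 0.002, "wx": 0, "wy": 0, "wz": 0, "jaw": 1}

```text
t: 9.53
position: [551.0, 11.7, 65.9]
eef_rot: [3.137, 0.722, 1.336]
ft_force: [0.5, 24.0, 7.7]
width: 0.175
gripper_force: 62.1
```

```bash
python3 st.py
```

```text
grasp tester -89.47 -0.96 69.65 F fwd/lat/z -23.49 -5.14 7.75 tau [ 1.75  0.56 -0.91] rot [3.137 0.722 1.336] 62.1 t 9.5333
```

Emit:
carry_out:
  series:
    - {"tx": -0.0004, "ty": 0, "tz": 0.0004, "wx": 0, "wy": 0, "wz": 0, "jaw": 1}
    - {"tx": -0.0008, "ty": 0, "tz": 0.0008, "wx": 0, "wy": 0, "wz": 0, "jaw": 1}
    - {"tx": -0.0012, "ty": 0, "tz": 0.0011, "wx": 0, "wy": 0, "wz": 0, "jaw": 1}
    - {"tx": -0.0016, "ty": 0, "tz": 0.0014, "wx": 0, "wy": 0, "wz": 0, "jaw": 1}
    - {"tx": -0.002, "ty": 0, "tz": 0.0018, "wx": 0, "wy": 0, "wz": 0, "jaw": 1}

```text
t: 9.95
position: [550.3, 9.3, 65.9]
eef_rot: [3.138, 0.723, 1.336]
ft_force: [0.4, 19.3, 5.7]
width: 0.18
gripper_force: 61.5
```

```bash
python3 st.py
```

```text
grasp tester -87.0 -1.05 69.7 F fwd/lat/z -18.89 -4.14 5.73 tau [ 1.51  0.37 -0.78] rot [3.138 0.723 1.336] 61.5 t 9.95
```

Over the crest: force is falling. Continue.

Emit:
carry_out:
  series:
    - {"tx": -0.0007, "ty": 0, "tz": 0.0004, "wx": 0, "wy": 0, "wz": 0, "jaw": 1}
    - {"tx": -0.0012, "ty": 0, "tz": 0.0008, "wx": 0, "wy": 0, "wz": 0, "jaw": 1}
    - {"tx": -0.0018, "ty": 0, "tz": 0.0012, "wx": 0, "wy": 0, "wz": 0, "jaw": 1}
    - {"tx": -0.0024, "ty": 0, "tz": 0.0017, "wx": 0, "wy": 0, "wz": 0, "jaw": 1}
    - {"tx": -0.003, "ty": 0, "tz": 0.0022, "wx": 0, "wy": 0, "wz": 0, "jaw": 1}

```text
t: 10.37
position: [549.5, 5.3, 65.9]
eef_rot: [3.138, 0.725, 1.336]
ft_force: [0.7, 14.3, 3.9]
width: 0.18
gripper_force: 60.9
```

```bash
python3 st.py
```

```text
grasp tester -82.91 -0.92 69.66 F fwd/lat/z -14.03 -2.62 3.93 tau [ 1.36  0.17 -0.73] rot [3.138 0.725 1.336] 60.9 t 10.3667
```

Emit:
carry_out:
  series:
    - {"tx": -0.001, "ty": 0, "tz": 0.0009, "wx": 0, "wy": 0, "wz": 0, "jaw": 1}
    - {"tx": -0.002, "ty": 0, "tz": 0.0018, "wx": 0, "wy": 0, "wz": 0, "jaw": 1}
    - {"tx": -0.003, "ty": 0, "tz": 0.0027, "wx": 0, "wy": 0, "wz": 0, "jaw": 1}
    - {"tx": -0.004, "ty": 0, "tz": 0.0036, "wx": 0, "wy": 0, "wz": 0, "jaw": 1}
    - {"tx": -0.005, "ty": 0, "tz": 0.0045, "wx": 0, "wy": 0, "wz": 0, "jaw": 1}

```text
t: 10.78
position: [548.3, 0.2, 65.9]
eef_rot: [3.138, 0.725, 1.336]
ft_force: [0.5, 16.7, 3.3]
width: 0.179
gripper_force: 61.0
```

```bash
python3 st.py
```

```text
grasp tester -77.68 -0.87 69.64 F fwd/lat/z -16.31 -3.43 3.32 tau [ 1.36  0.25 -0.73] rot [3.138 0.725 1.336] 61.0 t 10.7833
```

Emit:
carry_out:
  series:
    - {"tx": -0.0004, "ty": 0, "tz": 0.0004, "wx": 0, "wy": 0, "wz": 0, "jaw": 1}
    - {"tx": -0.0008, "ty": 0, "tz": 0.0007, "wx": 0, "wy": 0, "wz": 0, "jaw": 1}
    - {"tx": -0.0012, "ty": 0, "tz": 0.0011, "wx": 0, "wy": 0, "wz": 0, "jaw": 1}
    - {"tx": -0.0016, "ty": 0, "tz": 0.0014, "wx": 0, "wy": 0, "wz": 0, "jaw": 1}
    - {"tx": -0.002, "ty": 0, "tz": 0.0018, "wx": 0, "wy": 0, "wz": 0, "jaw": 1}

```text
t: 11.2
position: [547.9, -1.7, 65.9]
eef_rot: [3.138, 0.725, 1.336]
ft_force: [1.9, 14.1, 4.5]
width: 0.179
gripper_force: 61.0
```

```bash
python3 st.py
```

```text
grasp tester -75.74 -0.86 69.65 F fwd/lat/z -14.17 -1.42 4.46 tau [ 1.27  0.22 -0.72] rot [3.138 0.725 1.336] 61.0 t 11.2
```

Emit:
carry_out:
  series:
    - {"tx": -0.0005, "ty": 0, "tz": 0.00045, "wx": 0, "wy": 0, "wz": 0, "jaw": 1}
    - {"tx": -0.001, "ty": 0, "tz": 0.0009, "wx": 0, "wy": 0, "wz": 0, "jaw": 1}
    - {"tx": -0.0015, "ty": 0, "tz": 0.00135, "wx": 0, "wy": 0, "wz": 0, "jaw": 1}
    - {"tx": -0.002, "ty": 0, "tz": 0.0018, "wx": 0, "wy": 0, "wz": 0, "jaw": 1}
    - {"tx": -0.0025, "ty": 0, "tz": 0.00225, "wx": 0, "wy": 0, "wz": 0, "jaw": 1}

```text
t: 11.62
position: [547.3, -4.2, 65.9]
eef_rot: [3.138, 0.725, 1.336]
ft_force: [-0.9, 15.2, 4.2]
width: 0.177
gripper_force: 61.1
```

```bash
python3 st.py
```

```text
grasp tester -73.17 -0.87 69.64 F fwd/lat/z -14.61 -4.44 4.18 tau [ 1.34  0.21 -0.68] rot [3.138 0.725 1.336] 61.1 t 11.6167
```

Emit:
carry_out:
  series:
    - {"tx": -0.0005, "ty": 0, "tz": 0.00045, "wx": 0, "wy": 0, "wz": 0, "jaw": 1}
    - {"tx": -0.001, "ty": 0, "tz": 0.0009, "wx": 0, "wy": 0, "wz": 0, "jaw": 1}
    - {"tx": -0.0015, "ty": 0, "tz": 0.00135, "wx": 0, "wy": 0, "wz": 0, "jaw": 1}
    - {"tx": -0.002, "ty": 0, "tz": 0.0018, "wx": 0, "wy": 0, "wz": 0, "jaw": 1}
    - {"tx": -0.0025, "ty": 0, "tz": 0.00225, "wx": 0, "wy": 0, "wz": 0, "jaw": 1}

```text
t: 12.03
position: [546.7, -6.6, 65.9]
eef_rot: [3.138, 0.725, 1.336]
ft_force: [1.1, 16.0, 3.6]
width: 0.182
gripper_force: 61.1
```

```bash
python3 st.py
```

```text
grasp tester -70.65 -0.86 69.65 F fwd/lat/z -15.84 -2.65 3.62 tau [ 1.36  0.18 -0.73] rot [3.138 0.725 1.336] 61.1 t 12.0333
```

Emit:
carry_out:
  series:
    - {"tx": -0.0005, "ty": 0, "tz": 0.00045, "wx": 0, "wy": 0, "wz": 0, "jaw": 1}
    - {"tx": -0.001, "ty": 0, "tz": 0.0009, "wx": 0, "wy": 0, "wz": 0, "jaw": 1}
    - {"tx": -0.0015, "ty": 0, "tz": 0.00135, "wx": 0, "wy": 0, "wz": 0, "jaw": 1}
    - {"tx": -0.002, "ty": 0, "tz": 0.0018, "wx": 0, "wy": 0, "wz": 0, "jaw": 1}
    - {"tx": -0.0025, "ty": 0, "tz": 0.00225, "wx": 0, "wy": 0, "wz": 0, "jaw": 1}

```text
t: 12.45
position: [546.1, -9.1, 65.9]
eef_rot: [3.138, 0.725, 1.336]
ft_force: [1.2, 15.4, 4.0]
width: 0.178
gripper_force: 61.1
```

```bash
python3 st.py
```

```text
grasp tester -68.12 -0.88 69.61 F fwd/lat/z -15.27 -2.43 4.03 tau [ 1.33  0.17 -0.67] rot [3.138 0.725 1.336] 61.1 t 12.45
```

Emit:
carry_out:
  series:
    - {"tx": -0.0006, "ty": 0, "tz": 0.00054, "wx": 0, "wy": 0, "wz": 0, "jaw": 1}
    - {"tx": -0.0012, "ty": 0, "tz": 0.00108, "wx": 0, "wy": 0, "wz": 0, "jaw": 1}
    - {"tx": -0.0018, "ty": 0, "tz": 0.00162, "wx": 0, "wy": 0, "wz": 0, "jaw": 1}
    - {"tx": -0.0024, "ty": 0, "tz": 0.00216, "wx": 0, "wy": 0, "wz": 0, "jaw": 1}
    - {"tx": -0.003, "ty": 0, "tz": 0.0027, "wx": 0, "wy": 0, "wz": 0, "jaw": 1}

```text
t: 12.87
position: [545.4, -12.1, 65.9]
eef_rot: [3.138, 0.725, 1.336]
ft_force: [0.9, 15.8, 3.8]
width: 0.181
gripper_force: 61.1
```

Emit:
carry_out:
  series:
    - {"tx": -0.0006, "ty": 0, "tz": 0.00054, "wx": 0, "wy": 0, "wz": 0, "jaw": 1}
    - {"tx": -0.0012, "ty": 0, "tz": 0.00108, "wx": 0, "wy": 0, "wz": 0, "jaw": 1}
    - {"tx": -0.0018, "ty": 0, "tz": 0.00162, "wx": 0, "wy": 0, "wz": 0, "jaw": 1}
    - {"tx": -0.0024, "ty": 0, "tz": 0.00216, "wx": 0, "wy": 0, "wz": 0, "jaw": 1}
    - {"tx": -0.003, "ty": 0, "tz": 0.0027, "wx": 0, "wy": 0, "wz": 0, "jaw": 1}

```text
t: 13.28
position: [544.7, -15.0, 65.8]
eef_rot: [3.138, 0.725, 1.336]
ft_force: [0.8, 15.1, 4.2]
width: 0.178
gripper_force: 61.1
```

Emit:
carry_out:
  series:
    - {"tx": -0.0006, "ty": 0, "tz": 0.00054, "wx": 0, "wy": 0, "wz": 0, "jaw": 1}
    - {"tx": -0.0012, "ty": 0, "tz": 0.00108, "wx": 0, "wy": 0, "wz": 0, "jaw": 1}
    - {"tx": -0.0018, "ty": 0, "tz": 0.00162, "wx": 0, "wy": 0, "wz": 0, "jaw": 1}
    - {"tx": -0.0024, "ty": 0, "tz": 0.00216, "wx": 0, "wy": 0, "wz": 0, "jaw": 1}
    - {"tx": -0.003, "ty": 0, "tz": 0.0027, "wx": 0, "wy": 0, "wz": 0, "jaw": 1}

```text
t: 13.7
position: [544.0, -18.0, 65.8]
eef_rot: [3.138, 0.725, 1.336]
ft_force: [0.3, 14.9, 4.6]
width: 0.178
gripper_force: 61.1
```

Emit:
carry_out:
  series:
    - {"tx": -0.0006, "ty": 0, "tz": 0.00054, "wx": 0, "wy": 0, "wz": 0, "jaw": 1}
    - {"tx": -0.0012, "ty": 0, "tz": 0.00108, "wx": 0, "wy": 0, "wz": 0, "jaw": 1}
    - {"tx": -0.0018, "ty": 0, "tz": 0.00162, "wx": 0, "wy": 0, "wz": 0, "jaw": 1}
    - {"tx": -0.0024, "ty": 0, "tz": 0.00216, "wx": 0, "wy": 0, "wz": 0, "jaw": 1}
    - {"tx": -0.003, "ty": 0, "tz": 0.0027, "wx": 0, "wy": 0, "wz": 0, "jaw": 1}

```text
t: 14.12
position: [543.5, -20.2, 65.9]
eef_rot: [3.138, 0.724, 1.336]
ft_force: [1.0, 18.3, 4.6]
width: 0.18
gripper_force: 61.3
```

```bash
python3 st.py
```

```text
grasp tester -56.72 -0.86 69.65 F fwd/lat/z -18.02 -3.34 4.62 tau [ 1.43  0.28 -0.74] rot [3.138 0.724 1.336] 61.3 t 14.1167
```

Emit:
carry_out:
  series:
    - {"tx": -0.0004, "ty": 0, "tz": 0.00036, "wx": 0, "wy": 0, "wz": 0, "jaw": 1}
    - {"tx": -0.0008, "ty": 0, "tz": 0.00072, "wx": 0, "wy": 0, "wz": 0, "jaw": 1}
    - {"tx": -0.0012, "ty": 0, "tz": 0.00108, "wx": 0, "wy": 0, "wz": 0, "jaw": 1}
    - {"tx": -0.0016, "ty": 0, "tz": 0.00144, "wx": 0, "wy": 0, "wz": 0, "jaw": 1}
    - {"tx": -0.002, "ty": 0, "tz": 0.0018, "wx": 0, "wy": 0, "wz": 0, "jaw": 1}

```text
t: 14.53
position: [543.0, -21.8, 65.9]
eef_rot: [3.138, 0.724, 1.336]
ft_force: [0.8, 19.2, 6.1]
width: 0.177
gripper_force: 61.4
```

```bash
python3 st.py
```

```text
grasp tester -55.04 -0.88 69.67 F fwd/lat/z -18.8 -3.74 6.11 tau [ 1.63  0.36 -0.82] rot [3.138 0.724 1.336] 61.4 t 14.5333
```

Emit:
carry_out:
  series:
    - {"tx": -0.00045, "ty": 0, "tz": 0.0004, "wx": 0, "wy": 0, "wz": 0, "jaw": 1}
    - {"tx": -0.0009, "ty": 0, "tz": 0.0008, "wx": 0, "wy": 0, "wz": 0, "jaw": 1}
    - {"tx": -0.00135, "ty": 0, "tz": 0.0012, "wx": 0, "wy": 0, "wz": 0, "jaw": 1}
    - {"tx": -0.0018, "ty": 0, "tz": 0.0016, "wx": 0, "wy": 0, "wz": 0, "jaw": 1}
    - {"tx": -0.00225, "ty": 0, "tz": 0.002, "wx": 0, "wy": 0, "wz": 0, "jaw": 1}

```text
t: 14.95
position: [542.6, -23.7, 65.9]
eef_rot: [3.138, 0.723, 1.336]
ft_force: [0.8, 21.2, 6.7]
width: 0.18
gripper_force: 61.6
```

```bash
python3 st.py
```

```text
grasp tester -53.1 -0.87 69.67 F fwd/lat/z -20.78 -4.2 6.69 tau [ 1.64  0.41 -0.84] rot [3.138 0.723 1.336] 61.6 t 14.95
```

Emit:
carry_out:
  series:
    - {"tx": 0.0006, "ty": 0, "tz": -0.0008, "wx": 0, "wy": 0, "wz": 0, "jaw": 1}
    - {"tx": 0.0012, "ty": 0, "tz": -0.0016, "wx": 0, "wy": 0, "wz": 0, "jaw": 1}
    - {"tx": 0.0017, "ty": 0, "tz": -0.0023, "wx": 0, "wy": 0, "wz": 0, "jaw": 1}
    - {"tx": 0.0021, "ty": 0, "tz": -0.0029, "wx": 0, "wy": 0, "wz": 0, "jaw": 1}
    - {"tx": 0.0021, "ty": 0, "tz": -0.0029, "wx": 0, "wy": 0, "wz": 0, "jaw": 1}

```text
t: 15.37
position: [542.6, -23.6, 65.9]
eef_rot: [3.139, 0.727, 1.337]
ft_force: [1.8, 10.2, 0.7]
width: 0.178
gripper_force: 60.4
```

```bash
python3 st.py
```

```text
grasp tester -53.16 -0.87 69.68 F fwd/lat/z -10.36 -0.68 0.69 tau [ 1.21 -0.04 -0.51] rot [3.139 0.727 1.337] 60.4 t 15.3667
```

Emit:
carry_out:
  series:
    - {"tx": 0.0005, "ty": 0, "tz": -0.0004, "wx": 0, "wy": 0, "wz": 0, "jaw": 1}
    - {"tx": 0.001, "ty": 0, "tz": -0.0009, "wx": 0, "wy": 0, "wz": 0, "jaw": 1}
    - {"tx": 0.0015, "ty": 0, "tz": -0.0014, "wx": 0, "wy": 0, "wz": 0, "jaw": 1}
    - {"tx": 0.0015, "ty": 0, "tz": -0.0014, "wx": 0, "wy": 0, "wz": 0, "jaw": 1}
    - {"tx": 0.0015, "ty": 0, "tz": -0.0014, "wx": 0, "wy": 0, "wz": 0, "jaw": 1}

```text
t: 15.78
position: [542.6, -23.6, 65.9]
eef_rot: [3.14, 0.729, 1.338]
ft_force: [1.7, 5.7, -0.8]
width: 0.177
gripper_force: 59.8
```

```bash
python3 st.py
```

```text
grasp tester -53.2 -0.9 69.67 F fwd/lat/z -5.9 0.29 -0.78 tau [ 1.09 -0.26 -0.26] rot [3.14  0.729 1.338] 59.8 t 15.7833
```

Unloaded and static. Open the jaws, then back out along the tool axis.

Emit:
carry_out:
  series:
    - {"tx": 0, "ty": 0, "tz": 0, "wx": 0, "wy": 0, "wz": 0, "jaw": 0.75}
    - {"tx": 0, "ty": 0, "tz": 0, "wx": 0, "wy": 0, "wz": 0, "jaw": 0.6}
    - {"tx": 0, "ty": 0, "tz": 0, "wx": 0, "wy": 0, "wz": 0, "jaw": 0.4}
    - {"tx": 0, "ty": 0, "tz": 0, "wx": 0, "wy": 0, "wz": 0, "jaw": 0.3}
    - {"tx": 0, "ty": 0, "tz": 0, "wx": 0, "wy": 0, "wz": 0, "jaw": 0.3}

```text
t: 16.2
position: [542.6, -24.8, 67.0]
eef_rot: [3.141, 0.733, 1.339]
ft_force: [0.1, 0.3, -0.3]
width: 0.703
gripper_force: 0.0
```

```bash
python3 st.py
```

```text
grasp tester -52.01 -0.63 70.72 F fwd/lat/z -0.35 0.07 -0.3 tau [ 0.31 -0.07 -0.  ] rot [3.141 0.733 1.339] 0.0 t 16.2
```

Emit:
carry_out:
  series:
    - {"tx": 0, "ty": 0, "tz": -0.02, "wx": 0, "wy": 0, "wz": 0, "jaw": 0.3}
    - {"tx": 0, "ty": 0, "tz": -0.06, "wx": 0, "wy": 0, "wz": 0, "jaw": 0.3}
    - {"tx": 0, "ty": 0, "tz": -0.11, "wx": 0, "wy": 0, "wz": 0, "jaw": 0.3}
    - {"tx": 0, "ty": 0, "tz": -0.16, "wx": 0, "wy": 0, "wz": 0, "jaw": 0.3}
    - {"tx": 0, "ty": 0, "tz": -0.2, "wx": 0, "wy": 0, "wz": 0, "jaw": 0.3}

```text
t: 16.62
position: [566.8, 75.6, 181.8]
eef_rot: [3.137, 0.73, 1.338]
ft_force: [0.7, -0.1, -0.6]
width: 0.701
gripper_force: 0.0
```

Run:
```python
from plan import *
d=np.array([np.cos(TYAW),np.sin(TYAW)]);l=np.array([-d[1],d[0]])
p=manip.camera("side");W=cloud(p);q=np.stack([(W[...,:2]-TO)@d,(W[...,:2]-TO)@l,W[...,2]],-1)
hsv=cv2.cvtColor(p["image"],cv2.COLOR_RGB2HSV)
m=(q[...,0]<-5)&(q[...,0]>-90)&(abs(q[...,1])<60)&(q[...,2]>38)&(q[...,2]<85)
h=m&(hsv[...,0]>108)&(hsv[...,0]<125)&(hsv[...,1]>150);print(h.sum())
for n,k in(('blue',h),('all',m)):
    B=q[k]
    if len(B):print(n,len(B),np.percentile(B,[2,50,98],axis=0).round(1).tolist())
cv2.imwrite("pics/c.png",cv2.resize(p["image"][100:300,200:400,::-1],None,fx=3,fy=3,interpolation=2))
o=manip.get_obs();print(o['position'],o['joints'])
# upright pose above plunger, yaw options
up=pose(TO,TYAW,[20,0,0],0)[1]
delta(np.array([560,150,380.]),up)
```

```text
229
blue 229 [[-23.0, -50.5, 39.7], [-17.0, 9.9, 51.6], [-5.6, 48.0, 77.5]]
all 497 [[-75.3, -56.0, 39.2], [-20.4, 5.4, 52.3], [-6.1, 56.5, 79.7]]
[570.43042062  79.39800624 186.31903095] [ 0.35808557  0.53883742  1.60130787 -0.59473999  1.46937764  0.79645185]
t [-0.1051 -0.0317 -0.2524] w [0.0095 0.4831 0.0025] | mm [ -78.9  -23.8 -189.3] deg [ 0.8 41.5  0.2] target [560. 150. 380.]
```

View pics/c.png

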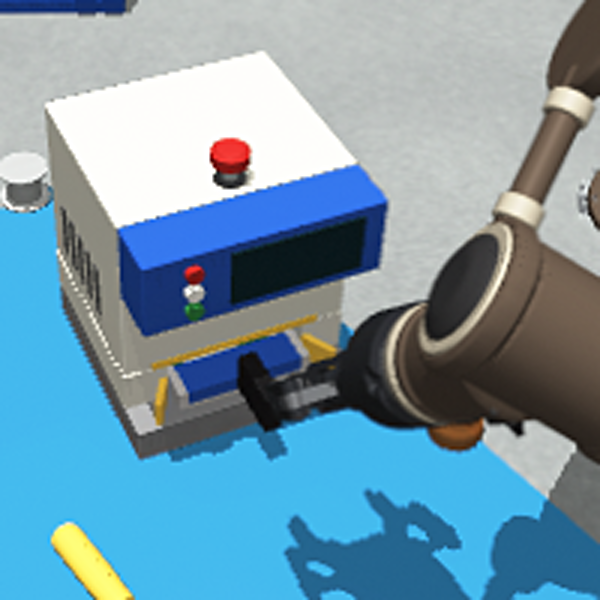

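Picture: tray sits in the slot, front edge just outside the mouth at px (240,370), fin free of the fingers; plunger up at (230,158). Now rise, go upright and shut the jaws.

Emit:
carry_out:
  series:
    - {"tx": -0.021, "ty": -0.006, "tz": -0.05, "wx": 0.002, "wy": 0.08, "wz": 0, "jaw": 1}
    - {"tx": -0.042, "ty": -0.012, "tz": -0.1, "wx": 0.004, "wy": 0.16, "wz": 0, "jaw": 1}
    - {"tx": -0.063, "ty": -0.018, "tz": -0.15, "wx": 0.006, "wy": 0.24, "wz": 0, "jaw": 1}
    - {"tx": -0.084, "ty": -0.025, "tz": -0.2, "wx": 0.008, "wy": 0.32, "wz": 0, "jaw": 1}
    - {"tx": -0.105, "ty": -0.032, "tz": -0.252, "wx": 0.0095, "wy": 0.4, "wz": 0, "jaw": 1}

```text
t: 17.08
position: [557.5, 146.1, 374.9]
eef_rot: [-3.132, 0.125, 1.337]
ft_force: [0.7, -0.3, -0.1]
width: 0.003
gripper_force: 0.0
```

Run:
```python
from plan import *
up=pose(TO,TYAW,[20,0,0],0)[1]
d=np.array([np.cos(TYAW),np.sin(TYAW)]);q=TO+20*d
print(manip.get_obs()['position'],manip.get_obs()['width'])
delta(np.array([q[0],q[1],340.]),up)
```

```text
[557.49940408 146.07097375 374.86343735] 0.002827060201309293
t [-0.3095  0.0348  0.0856] w [-0.0062  0.0836  0.001 ] | mm [-232.2   26.1   64.2] deg [-0.5  7.2  0.1] target [527.1 -91.7 340. ]
```

Emit:
carry_out:
  series:
    - {"tx": -0.31, "ty": 0.035, "tz": 0.086, "wx": -0.006, "wy": 0.084, "wz": 0.001, "jaw": 1}
    - {"tx": -0.31, "ty": 0.035, "tz": 0.086, "wx": -0.006, "wy": 0.084, "wz": 0.001, "jaw": 1}
    - {"tx": -0.31, "ty": 0.035, "tz": 0.086, "wx": -0.006, "wy": 0.084, "wz": 0.001, "jaw": 1}
    - {"tx": -0.31, "ty": 0.035, "tz": 0.086, "wx": -0.006, "wy": 0.084, "wz": 0.001, "jaw": 1}
    - {"tx": -0.31, "ty": 0.035, "tz": 0.086, "wx": -0.006, "wy": 0.084, "wz": 0.001, "jaw": 1}

```text
t: 17.5
position: [530.3, -61.3, 343.4]
eef_rot: [-3.141, 0.006, 1.335]
ft_force: [0.0, -0.6, -0.9]
width: -0.003
gripper_force: 0.0
```

Run:
```python
from plan import *
up=pose(TO,TYAW,[20,0,0],0)[1]
d=np.array([np.cos(TYAW),np.sin(TYAW)]);q=TO+20*d
manip.camera("side")
print(manip.get_obs()['position'],manip.get_obs()['width'])
delta(np.array([q[0],q[1],284.]),up)
```

```text
[528.65994991 -68.91631297 341.73666495] -0.00477885430504684
t [-0.0289  0.0055  0.0774] w [-0.0021  0.0098 -0.004 ] | mm [-21.7   4.2  58. ] deg [-0.2  0.8 -0.3] target [527.1 -91.7 284. ]
```

Emit:
carry_out:
  series:
    - {"tx": -0.015, "ty": 0.003, "tz": 0.01, "wx": -0.002, "wy": 0.01, "wz": -0.004, "jaw": 1}
    - {"tx": -0.029, "ty": 0.0055, "tz": 0.03, "wx": -0.002, "wy": 0.01, "wz": -0.004, "jaw": 1}
    - {"tx": -0.029, "ty": 0.0055, "tz": 0.055, "wx": -0.002, "wy": 0.01, "wz": -0.004, "jaw": 1}
    - {"tx": -0.029, "ty": 0.0055, "tz": 0.074, "wx": -0.002, "wy": 0.01, "wz": -0.004, "jaw": 1}
    - {"tx": -0.029, "ty": 0.0055, "tz": 0.074, "wx": -0.002, "wy": 0.01, "wz": -0.004, "jaw": 1}

```text
t: 17.97
position: [527.4, -81.8, 284.0]
eef_rot: [-3.135, -0.009, 1.339]
ft_force: [-0.6, 0.2, -1.0]
width: -0.002
gripper_force: 0.0
```

Run:
```python
from plan import *
up=pose(TO,TYAW,[20,0,0],0)[1]
d=np.array([np.cos(TYAW),np.sin(TYAW)]);q=TO+20*d
manip.camera("side");p=manip.camera("side")
cv2.imwrite("pics/d.png",cv2.resize(p["image"][90:240,200:360,::-1],None,fx=3,fy=3,interpolation=2))
o=manip.get_obs();print(o['position'],o['ft_force'])
delta(np.array([q[0],q[1],263.]),up)
```

```text
[529.53534589 -81.9437975  287.10239697] [ 0.07743487 -0.44555527  0.49252205]
t [-0.0137 -0.0001  0.032 ] w [-0.0003 -0.0059  0.003 ] | mm [-10.3  -0.1  24. ] deg [-0.  -0.5  0.3] target [527.1 -91.7 263. ]
```

View pics/d.png

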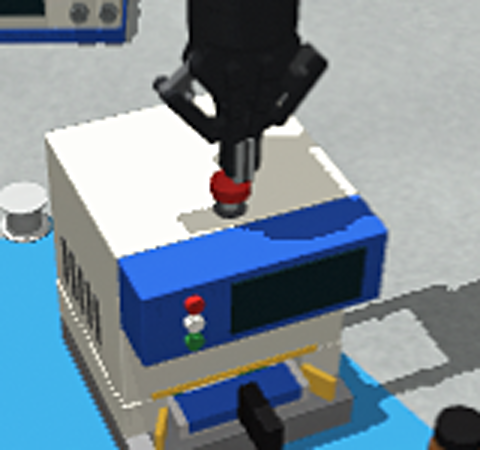

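Picture: shut fingertips are just above the plunger head ((235,185)), ~10 mm toward the front. Correct that, then press.

Emit:
carry_out:
  series:
    - {"tx": -0.007, "ty": 0, "tz": 0, "wx": 0, "wy": -0.006, "wz": 0.003, "jaw": 1}
    - {"tx": -0.0137, "ty": 0, "tz": 0, "wx": 0, "wy": -0.006, "wz": 0.003, "jaw": 1}
    - {"tx": -0.0137, "ty": 0, "tz": 0, "wx": 0, "wy": -0.006, "wz": 0.003, "jaw": 1}
    - {"tx": -0.0137, "ty": 0, "tz": 0, "wx": 0, "wy": -0.006, "wz": 0.003, "jaw": 1}
    - {"tx": -0.0137, "ty": 0, "tz": 0, "wx": 0, "wy": -0.006, "wz": 0.003, "jaw": 1}

```text
t: 18.48
position: [527.7, -92.5, 287.5]
eef_rot: [3.14, 0.0, 1.334]
ft_force: [-0.1, -0.4, 0.3]
width: -0.003
gripper_force: 0.0
```

Emit:
carry_out:
  series:
    - {"tx": 0, "ty": 0, "tz": 0.006, "wx": 0, "wy": 0, "wz": 0, "jaw": 1}
    - {"tx": 0, "ty": 0, "tz": 0.012, "wx": 0, "wy": 0, "wz": 0, "jaw": 1}
    - {"tx": 0, "ty": 0, "tz": 0.018, "wx": 0, "wy": 0, "wz": 0, "jaw": 1}
    - {"tx": 0, "ty": 0, "tz": 0.022, "wx": 0, "wy": 0, "wz": 0, "jaw": 1}
    - {"tx": 0, "ty": 0, "tz": 0.025, "wx": 0, "wy": 0, "wz": 0, "jaw": 1}

```text
t: 18.9
position: [527.9, -92.5, 268.6]
eef_rot: [3.14, 0.0, 1.335]
ft_force: [-1.3, 0.4, 6.5]
width: -0.0
gripper_force: 3.4
```

Pressing (6.5 N, about 11 mm). Continue to the stop in small steps.

Emit:
carry_out:
  series:
    - {"tx": 0, "ty": 0, "tz": 0.002, "wx": 0, "wy": 0, "wz": 0, "jaw": 1}
    - {"tx": 0, "ty": 0, "tz": 0.004, "wx": 0, "wy": 0, "wz": 0, "jaw": 1}
    - {"tx": 0, "ty": 0, "tz": 0.006, "wx": 0, "wy": 0, "wz": 0, "jaw": 1}
    - {"tx": 0, "ty": 0, "tz": 0.008, "wx": 0, "wy": 0, "wz": 0, "jaw": 1}
    - {"tx": 0, "ty": 0, "tz": 0.009, "wx": 0, "wy": 0, "wz": 0, "jaw": 1}

```text
t: 19.32
position: [528.0, -92.5, 263.0]
eef_rot: [3.14, 0.0, 1.335]
ft_force: [-3.6, 1.2, 12.4]
width: -0.002
gripper_force: 6.4
```

Emit:
carry_out:
  series:
    - {"tx": 0, "ty": 0, "tz": 0.0008, "wx": 0, "wy": 0, "wz": 0, "jaw": 1}
    - {"tx": 0, "ty": 0, "tz": 0.0015, "wx": 0, "wy": 0, "wz": 0, "jaw": 1}
    - {"tx": 0, "ty": 0, "tz": 0.002, "wx": 0, "wy": 0, "wz": 0, "jaw": 1}
    - {"tx": 0, "ty": 0, "tz": 0.002, "wx": 0, "wy": 0, "wz": 0, "jaw": 1}
    - {"tx": 0, "ty": 0, "tz": 0.002, "wx": 0, "wy": 0, "wz": 0, "jaw": 1}

```text
t: 19.73
position: [528.0, -92.5, 263.0]
eef_rot: [3.139, 0.0, 1.335]
ft_force: [-4.4, 1.2, 13.4]
width: -0.001
gripper_force: 7.2
```

Emit:
carry_out:
  series:
    - {"tx": 0, "ty": 0, "tz": 0.0015, "wx": 0, "wy": 0, "wz": 0, "jaw": 1}
    - {"tx": 0, "ty": 0, "tz": 0.003, "wx": 0, "wy": 0, "wz": 0, "jaw": 1}
    - {"tx": 0, "ty": 0, "tz": 0.003, "wx": 0, "wy": 0, "wz": 0, "jaw": 1}
    - {"tx": 0, "ty": 0, "tz": 0.003, "wx": 0, "wy": 0, "wz": 0, "jaw": 1}
    - {"tx": 0, "ty": 0, "tz": 0.003, "wx": 0, "wy": 0, "wz": 0, "jaw": 1}

```text
t: 20.15
position: [528.1, -92.5, 262.9]
eef_rot: [3.139, 0.0, 1.335]
ft_force: [-8.0, 1.7, 22.0]
width: 0.0
gripper_force: 11.3
```

At the stop (22 N, no further motion). Release upward.

Emit:
carry_out:
  series:
    - {"tx": 0, "ty": 0, "tz": -0.015, "wx": 0, "wy": 0, "wz": 0, "jaw": 1}
    - {"tx": 0, "ty": 0, "tz": -0.035, "wx": 0, "wy": 0, "wz": 0, "jaw": 1}
    - {"tx": 0, "ty": 0, "tz": -0.07, "wx": 0, "wy": 0, "wz": 0, "jaw": 1}
    - {"tx": 0, "ty": 0, "tz": -0.11, "wx": 0, "wy": 0, "wz": 0, "jaw": 1}
    - {"tx": 0, "ty": 0, "tz": -0.14, "wx": 0, "wy": 0, "wz": 0, "jaw": 1}

```text
t: 20.57
position: [527.4, -92.3, 363.8]
eef_rot: [3.141, 0.0, 1.335]
ft_force: [-0.3, -0.4, 0.2]
width: -0.001
gripper_force: 0.0
```

Run:
```python
from plan import *
d=np.array([np.cos(TYAW),np.sin(TYAW)]);l=np.array([-d[1],d[0]])
for i in range(4): p=manip.camera("side")
cv2.imwrite("pics/e.png",cv2.resize(p["image"][90:384,180:380,::-1],None,fx=2,fy=2,interpolation=2))
W=cloud(p);q=np.stack([(W[...,:2]-TO)@d,(W[...,:2]-TO)@l,W[...,2]],-1)
hsv=cv2.cvtColor(p["image"],cv2.COLOR_RGB2HSV)
m=(abs(q[...,0]-20)<25)&(abs(q[...,1])<25)&(q[...,2]>240)&(q[...,2]<275)&((hsv[...,0]<8)|(hsv[...,0]>172))&(hsv[...,1]>150)
print('plunger top',np.percentile(q[m][:,2],[50,90,98]).round(1))
m=(q[...,0]<-5)&(q[...,0]>-90)&(abs(q[...,1])<60)&(q[...,2]>38)&(q[...,2]<85)&(hsv[...,0]>108)&(hsv[...,0]<125)&(hsv[...,1]>150)
print(np.percentile(q[m],[2,50,98],axis=0).round(1).tolist())
for t in("spool","jar","screwdriver"):
    b=manip.boxes_of(p,t)[:1]; print(t,[np.round(x["extent"]) for x in b])
print(manip.get_obs()['position'],manip.get_obs()['ft_force'])
```

```text
plunger top [261.9 264.7 265.9]
[[-22.3, -51.1, 40.2], [-17.6, 11.3, 51.6], [-5.5, 48.1, 77.5]]
spool [array([213., 117., 327., 254.])]
jar []
screwdriver [array([220., 274., 265., 329.])]
[526.31347841 -92.08319224 360.22626788] [ 0.6477861  -0.00547469  0.35809063]
```

View pics/e.png

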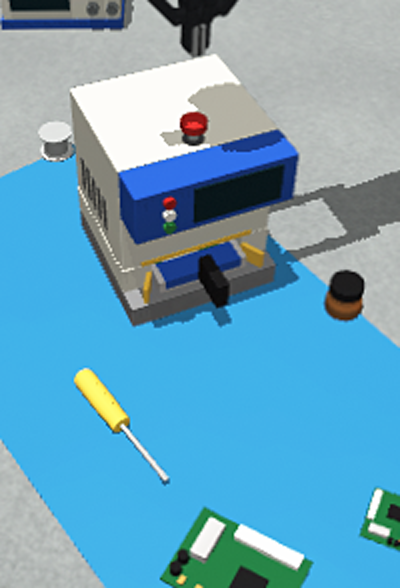

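The plunger is back up (top at 265), the tray is seated at px (200,260), the bystanders have not moved, and the arm is clear of everything. Handing in.

```bash
python3 -c "
from plant import manip
print(manip.finish_job())"
```

```text
the job is handed in; nothing more can be done
None
```

The job is handed in: by feel the tray presses the contact bar about 4 mm, the plunger then went to its stop and came back up, and the bystanders stayed put. On the first lift I sent the tray the wrong way, dragging it about 60 mm back on the table, but the board stayed flat.

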